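Turn the bottom tote and slide the next one on so they interlock

TASK

On the stacking stand, gently push the lower blue tote round on its swivel, about half a turn, until it comes up against its stop, so that the yellow ends of the two totes point opposite ways. Then push the loaded tote along the track, without lifting it, onto the lower one until its feet drop in and it sits locked on top, level, not nested inside. Never push a tote with more than about 3 kg of force, and leave the other things on the bench where they are.

Things in the scene. Friction and masses are not known exactly. Their poses are not given: they have to be found in the camera images.
- stand_mid (a point): Fixed stacking stand; place and heading vary. Point on the centre line of its raised aluminium track, on the track's face, 83 mm above the bench. z up; the track runs along y from -94 to +102 mm of this point; side guides at x = +-66 to +-72 mm rise 21 mm above its face. Beyond the +y end all is open down to the 12 mm base plate. The swivel's axis is at x = 0, y = -190 mm.
- lower_tote (a point): Lower tote, blue with a yellow end, empty, fixed on the swivel. 132 mm wide (x), 140 long (y, +y to the yellow end), 60 high. Its centre, on the swivel's axis, 30 mm below the rim; rim 82 mm above the bench. A finger can enter from above between x = -36 and +49, y = -66 and +66 mm, down to the floor 38 mm below the rim, and push on the faces that edge this opening.
- lower_bar (a point): Top of the lower tote's bar, which edges its opening on its -x side (x -50 to -36 mm, 10 mm high, with a 3 mm lip on its outer edge), 6 mm below the rim. On the +x side a ledge (x +49 to +62 mm) at the same height. Both run the whole length. Once the lower tote is turned, the upper tote's feet stand on these two; unturned, they miss them and it sinks in (nests).
- swivel (a joint): Swivel of the lower tote, rad. 0: yellow end along the stand's +y, towards the track, as on the upper tote; grows counter-clockwise seen from above; hard stop at 3.14, yellow end away from the track. Stays where it is left; friction about 0.12 N m. The tote's corners sweep a radius of 96 mm.
- upper_tote (a point): Centre of the loose upper tote (30 mm above the underside of its feet), same shape as the lower, holding aluminium blanks; about 0.55 kg, varies. It stands on the track in line with the stand, centre 114 mm above the bench; +y to its yellow end, the end away from the lower tote. Locked on top, its centre is 54 mm above the lower one's (106 mm above the bench); nested, about 42 mm.
- upper_end (a point): Middle of the upper tote's yellow end face, 70 mm along +y from its centre: push here, towards the stand's -y. The tote's feet, 18 mm high and 120 mm long along y at x = -58 to -53 and +37 to +43 mm, cross the lower tote's near end wall, then drop 6 mm between its end walls; there they have 4 mm of play across and 6 mm along, and meet the far end wall.
- case_a: bystander: flat drill case 60 x 90 x 20 mm, white with a clear lid and blue drills, origin under its centre
- case_b: bystander: the same with orange drills
- case_c: bystander: the same with green drills, lying on the stand's base plate on its far (+x) side
- spanner: bystander: open spanner 160 mm long
- stopblock: bystander: aluminium and steel stop block 90 x 110 x 55 mm, origin under its centre
- parallel: bystander: steel parallel block 60 x 100 x 20 mm, origin under its centre
- oil: bystander: white bottle with a red cap, 44 mm diameter, 100 mm high, origin under its centre
Not all that is in view belongs to the job. There is more than one size of the part that bears upper_tote; the job needs the larger.

How it is judged (in metres and radians):
On the way, in this order (a step that is already met when the one before it is completed fails the run):
1. the lower tote is turned half round, up against its stop, with the upper tote still on the track (value of joint swivel above 3.06 rad and distance of upper_tote from where it was at the start of the episode below 0.02 m), for 0.1 s.
2. the upper tote sits locked on the lower one (value of joint swivel above 3.06 rad and x of upper_tote in the frame of lower_tote between -0.006 and 0.006 m and y of upper_tote in the frame of lower_tote between -0.01 and 0.01 m and z of upper_tote in the frame of lower_tote between 0.051 and 0.057 m and y of upper_end in the frame of lower_tote below -0.05 m and angle between upper_tote's own z axis and vertical below 0.04 rad and angle between the y axis of upper_tote and the y axis of lower_tote, either way round below 0.08 rad), for 0.2 s.
At the end, for the whole second after the job is handed in: The swivel stands at its stop (above 3.06 rad) and the upper tote rests on the lower one: centres within 6 mm across and 10 mm along, 54 +- 3 mm apart in height, level within 0.04 rad, in line within 0.08 rad, yellow ends opposite, at rest (all of step 2 and linear speed of upper below 0.02 m/s and angular speed of upper below 0.1 rad/s); the robot touches nothing.
It fails at once if the upper tote is lifted more than 20 mm off the track's level (height (world z) of upper_tote above 0.1335 m).
It fails at once if a tote is pushed with more than 30 N (contact force between any of the arm, the fingers and swivel above 30 N or contact force between any of the arm, the fingers and upper above 30 N).
It fails at once if a bystander is moved more than 20 mm (distance of any of case_a, case_b, case_c, spanner, stopblock, parallel, oil from where it was at the start of the episode above 0.02 m).
It also fails if it takes over 72 s, if anything falls off the work surface, if the arm or the gripper's body presses on something with over 40 N, if the wrist force passes 120 N, or if a joint passes its speed limit or range.

ROBOT

A 6-joint arm with a two-finger parallel gripper is mounted at the origin on the work surface. World frame = base frame: x ahead of the robot, y to its left, z up, the work surface at z = 0. Lengths are in mm, angles in rad, forces in N, time in s.
With the tool pointing down it reaches from about 350 to 775 mm from the base axis. Payload 5.5 kg.
Tool frame: the origin (TCP) lies at the very end of the fingers, on their centre line; the grasp point (between the pads) lies 19 mm behind it; z points along the fingers, y is the direction in which the jaws open and shut (so a half turn about z gives the same grasp; the last joint's range is limited). The gripper opens to 85 mm and grips with 20 to 120 N. Pads are 22 mm wide; open, the fingers measure 114 mm over their backs; the gripper's body (76 mm by 85 mm) begins 54 mm behind the grasp point. The pads swing forward as they close: fully open they stand 13 mm farther back than shut.
Start: joints at [-0.14, 0.313, 0.046, 1.304, 0, 1.431], TCP at [575.041, -0.015, 231.323] pointing down, gripper open.
Joint ranges: [-2.76, 2.76], [-0.86, 1.69], [-1.03, 1.26], [-2.2, 2.34], [-1.47, 1.5], [-3.14, 3.14]. Speed limits (rad/s): [2.57, 2.57, 3.14, 3.14, 3.14, 3.14].

INTERFACE

Orientations are given as a unit quaternion [w, x, y, z].
In Python, from plant import * gives the robot as it stands.
- The arm moves only by the tool move_arm, never from a script. Its argument "motion" is text: rows parted by semicolons, each of 7 numbers parted by spaces: the finger opening in mm, from 0 to 85.4, then the shift along the world's x, y, z in mm, then the turn, a rotation vector about the world's x, y, z in rad. In form: grip tx ty tz wx wy wz; .... A call has 1 to 12 rows; each row is the pose to reach, as a shift and turn from the pose commanded when the call began; what a row does not reach only later rows make up. A row lasts 1/10 s, in which the tool goes at most 50 mm and 8.59 degrees, less where a joint would pass 70% of its speed; a pose out of reach is approached as far as the arm can. A call with a gripper value outside its range is refused whole. The fingers move at their own pace and stop on an object; "newtons" is the grip in N (left out, the last holds). Time passes only in rows, so rows that repeat a pose let the fingers close. It gives the time, the measured TCP pose, the force and the opening at its end, in the units of the state.
- get_state(): the state, without advancing time (a new reading comes with each control period).
- read_camera(name): name is "scene" or "side" or "wrist"; returns the picture (480x640x3 uint8, red, green, blue); there is no depth.
- camera_params(name): a dict with "fx", "fy", "cx", "cy" (pixels), "R" (3x3) and "t" (3): a world point X has camera coordinates R X + t. Camera axes: x right, y down, z forward; pixel columns grow to the right and rows downward; lengths in mm; the calibration is good to about 2 mm. The wrist camera is an equidistant fisheye: a pixel r from the principal point sees the ray r / f radians off the axis. A picture is of the moment at which its call begins: read the wrist's pose just before it. camera_params takes no time and is no camera call; for the wrist camera it gives the pose at the moment of the call.
- finish_job(): hands the job in, once; it reports no verdict.
Trained networks look in the newest picture that a camera, given by its name, has taken for a name from the list of things; names that differ only in an ending like _2 or _b are one class to them, and where a whole thing is asked for, a point or a joint stands for the part that bears it (a point fixed in the world has none). Each returns a list of dicts, best first, with "confidence" (0 to 1); they miss things now and then, are a little off and sometimes report something else, mostly with a low value. They report only what shows in the picture. A call takes as long as a camera call. They do not tell look-alikes from the thing itself.
- recognise(query, camera): "xyz" ([x, y, z] in mm, in the coordinates of the camera as it stood for that picture, good to about 4 mm: the middle of the surface that is visible of it).
The state is a dict: "t": time; "joint_pos": joint angles; "qvel": joint speeds; "tau": joint torques, N m; "tool_pos": TCP position; "orientation": TCP orientation; "contact_force": force on the tool from outside, world axes, zero at the start; "torque": the same for the moment, N m; "opening": opening from 0.0 (shut) to 1.0 (fully open).
Only numpy, scipy, OpenCV 4.12 (cv2) and the standard library are available. Lean on these libraries where they do the work, as an engineer would, in place of code of your own. Each camera call takes 0.05 s, during which the arm holds its last target. There are 200 camera calls.

## Working session

There is one attempt and no reset: what is moved stays moved. The work goes in short steps, Python scripts to look and compute and a tool call to move; the robot and the scene stay as the last step left them, time stands still between calls to the robot, and variables do not carry over. Pictures are saved under pics/ and viewed, about 8 in all and at most 12, crops included, and the job is handed in when it is done.

Besides the shell and the picture viewer there is one more tool, called after "Request:" as name(argument=value, ...), one argument or row to a line, values as JSON. move_arm: Moves the arm, as the interface text tells. Its arguments: {"type":"object","properties":{"motion":{"type":"string"},"newtons":{"type":"number"}},"required":["motion"]}

```bash
mkdir -p pics; ls; cat > h.py <<'E'
from plant import *
import numpy as np, cv2
def snap(c,fn=None):
    im=read_camera(c)
    if fn: cv2.imwrite('pics/'+fn,im[:,:,::-1])
    return im
def toworld(c,p):
    P=camera_params(c);return np.array(P['R']).T@(np.array(p)-np.array(P['t']))
def proj(c,X):
    P=camera_params(c);q=np.array(P['R'])@np.array(X,float)+np.array(P['t'])
    return P['fx']*q[0]/q[2]+P['cx'],P['fy']*q[1]/q[2]+P['cy']
def onplane(c,u,v,z):
    P=camera_params(c);R=np.array(P['R']);o=-R.T@np.array(P['t'])
    d=R.T@np.array([(u-P['cx'])/P['fx'],(v-P['cy'])/P['fy'],1]);return o+d*(z-o[2])/d[2]
E
python3 - <<'E'
from h import *
a=snap('scene','s1.png');b=snap('side','d1.png')
for c in('scene','side'):
    for q in('upper_tote','lower_tote','upper_end','lower_bar','stand_mid','oil','stopblock','case_a'):
        for r in recognise(q,c)[:4]:
            w=toworld(c,r['xyz']);print(c,q,round(r['confidence'],2),w.round(),np.round(proj(c,w)))
E
```

```text
pics
scene upper_tote 0.76 [ 579. -286.   29.] [242. 201.]
scene upper_tote 0.71 [564. 118. 127.] [354. 256.]
scene lower_tote 0.62 [ 632. -407.   50.] [198. 182.]
scene lower_tote 0.61 [502. -81.  61.] [313. 218.]
scene upper_end 0.72 [ 577. -288.   31.] [242. 199.]
scene upper_end 0.62 [566. 115. 128.] [352. 256.]
scene upper_end 0.27 [479. 427.  33.] [478. 340.]
scene lower_bar 0.63 [504. -79.  56.] [314. 220.]
scene stand_mid 0.67 [588.  97.   8.] [338. 288.]
scene oil 0.77 [ 630. -409.   50.] [199. 181.]
scene oil 0.68 [778. -46.  17.] [241. 295.]
scene oil 0.56 [626. 414.  20.] [431. 380.]
scene stopblock 0.76 [481. 429.  31.] [477. 342.]
scene case_a 0.89 [656.  82.  33.] [314. 294.]
scene case_a 0.85 [777. -46.  16.] [241. 295.]
scene case_a 0.63 [479. 428.  32.] [478. 341.]
scene case_a 0.55 [785. 105.  13.] [280. 336.]
side upper_tote 0.64 [559.  92. 132.] [307. 218.]
side lower_tote 0.9 [509. -81.  62.] [300. 278.]
side upper_end 0.73 [551.  90. 132.] [304. 218.]
side upper_end 0.56 [ 568. -300.   34.] [346. 345.]
side stand_mid 0.83 [524. -80.  50.] [306. 282.]
side oil 0.93 [ 618. -436.   56.] [390. 380.]
side stopblock 0.65 [450. 396.  17.] [257. 211.]
side case_a 0.88 [767.  82.  21.] [383. 248.]
side case_a 0.86 [643.  54.  33.] [342. 254.]
side case_a 0.58 [766. -72.  25.] [401. 277.]
```

View pics/s1.png

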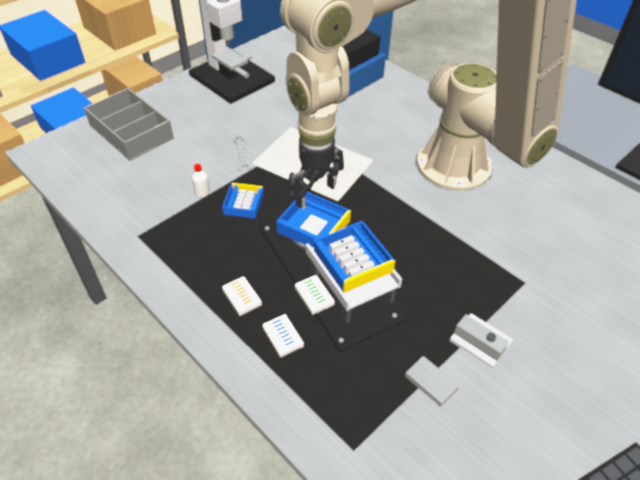

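View pics/d1.png

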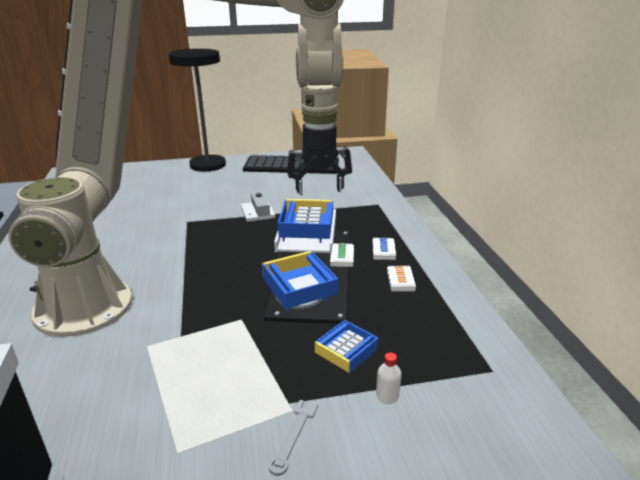

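Candidates for the tote: the large one on the track at scene (354,256), and the small look-alike on the mat at (242,201). The large one on the track is right. The lower tote is at (313,218). I'll check with one crop.

```bash
python3 - <<'E'
import cv2,numpy as np
a=cv2.imread('pics/s1.png')[175:335,250:420];b=cv2.imread('pics/d1.png')[185:325,250:370]
a=cv2.resize(a,None,fx=3.7,fy=3.7,interpolation=2)[:592];b=cv2.resize(b,None,fx=4.9,fy=4.9,interpolation=2)
cv2.imwrite('pics/c1.png',a);
P=cv2.resize(cv2.imread('pics/d1.png')[185:325,250:410],None,fx=5,fy=5,interpolation=2)[:,:800];cv2.imwrite('pics/c2.png',P[:600])
E
```

```text
(no output)
```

View pics/c1.png

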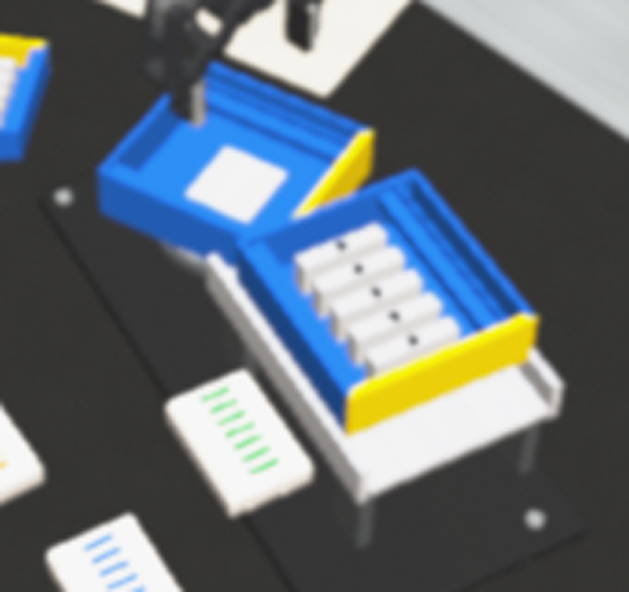

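View pics/c2.png

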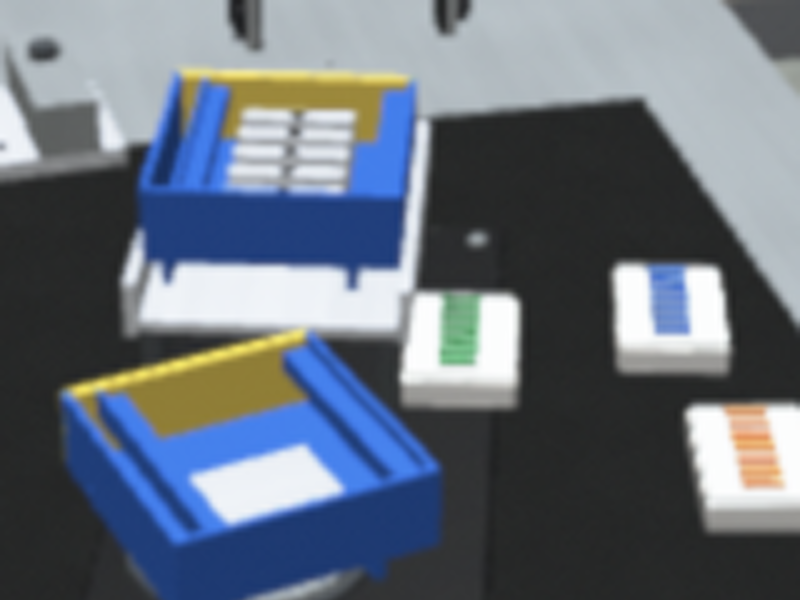

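```bash
cat >> h.py <<'E'
def fit(obs,z,g):
    # obs: list of (cam, corner(x,y signs), u,v); tote outer corners, fit x,y,yaw
    from scipy.optimize import least_squares
    def f(p):
        c,s=np.cos(p[2]),np.sin(p[2]);r=[]
        for cam,(a,b),u,v in obs:
            x,y=66*a,70*b
            q=proj(cam,[p[0]+c*x-s*y,p[1]+s*x+c*y,z]);r+=[q[0]-u,q[1]-v]
        return r
    o=least_squares(f,g);return o.x,np.round(o.fun,1)
E
python3 - <<'E'
from h import *
S=lambda u,v:(u/3.7+250,v/3.7+175)
D=lambda u,v:(u/5+250,v/5+185)
up=[('scene',(1,1),*S(347,395)),('scene',(-1,1),*S(537,318)),('scene',(-1,-1),*S(417,170)),('scene',(1,-1),*S(240,240)),
('side',(-1,1),*D(178,70)),('side',(1,1),*D(413,78)),('side',(1,-1),*D(407,195)),('side',(-1,-1),*D(140,187))]
lo=[('scene',(1,-1),*S(100,175)),('scene',(-1,-1),*S(210,65)),('scene',(-1,1),*S(373,130)),
('side',(-1,1),*D(62,392)),('side',(1,1),*D(308,332)),('side',(1,-1),*D(440,468)),('side',(-1,-1),*D(178,543))]
x,r=fit(up,144,[564,118,-.3]);print(x,r)
for sub in(up[:4],up[4:]):print(fit(sub,144,x))
x,r=fit(lo,82,[505,-81,.3]);print(x,r)
print(fit(lo[3:],82,x))
print(camera_params('wrist'), get_state()['orientation'])
E
```

```text
[ 5.61341318e+02  1.13568772e+02 -2.71754097e-01] [ 0.   0.1 -0.5 -0.8 -0.3 -0.5 -1.2 -0.3 -0.4 -1.3  0.7 -1.5 -1.1 -1.3
 -0.3 -1.3]
(array([ 5.61318076e+02,  1.15119269e+02, -2.80196254e-01]), array([ 0.2,  0.4, -0. , -0.1,  0.5, -0.1, -0.6, -0.2]))
(array([ 5.60684829e+02,  1.05646849e+02, -2.58709671e-01]), array([-0.6,  0. ,  0.8, -0.5, -0.3,  0. ,  0.2,  0.3]))
[ 5.09709745e+02 -7.19627359e+01  2.60826376e-01] [-0.4 -1.6 -2.5 -2.3 -0.6 -0.2 -0.2 -1.6  0.1 -2.  -0.3 -1.7 -0.9 -1.9]
(array([ 5.09186774e+02, -7.97023505e+01,  2.68863886e-01]), array([-0.2,  0.2,  0.2, -0.5,  0.4, -0. , -0.3,  0.2]))
{'fx': 371.64829954431775, 'fy': 371.64829954431775, 'cx': 317.0204608792785, 'cy': 239.39324190976865, 'R': array([[ 9.99999675e-01, -5.77892211e-04,  5.62762792e-04],
       [-7.29153058e-04, -9.45963972e-01,  3.24270923e-01],
       [ 3.44959686e-04, -3.24271227e-01, -9.45964086e-01]]), 't': array([-576.06557796,  -41.05889686,  380.69786327])} [8.75950657e-05 7.07095858e-01 7.07117696e-01 6.11556941e-05]
```

The big tote on the track is confirmed. It is at about (561,113) with stand yaw about -0.27. The lower tote is at about (509,-76) with yaw about +0.265, so the swivel starts near 0.53. I'll shut the fingers, enter the lower tote near its yellow end, push on the bar face and sweep counter-clockwise.

Request:
move_arm(
  motion="0 -72 -36 0 0 0 -1.306;0 -72 -36 0 0 0 -1.306;0 -72 -36 0 0 0 -1.306;0 -72 -36 0 0 0 -1.306;0 -72 -36 0 0 0 -1.306;0 -72 -36 0 0 0 -1.306;0 -72 -36 0 0 0 -1.306;0 -72 -36 0 0 0 -1.306;0 -72 -36 0 0 0 -1.306;0 -72 -36 0 0 0 -1.306;0 -72 -36 0 0 0 -1.306",
)

```text
t: 2.0
tool_pos: [503.1, -36.0, 231.4]
orientation: [0.0, 0.991, 0.133, 0.0]
contact_force: [0.4, 0.4, -0.4]
opening: -0.001
```

```bash
python3 - <<'E'
from h import *
snap('wrist','w1.png');s=get_state();print(s['tool_pos'],s['joint_pos'],s['opening'])
def pf(X):
    P=camera_params('wrist');q=np.array(P['R'])@np.array(X,float)+np.array(P['t']);r=np.hypot(q[0],q[1]);t=np.arctan2(r,q[2]);k=P['fx']*t/r
    return q[0]*k+P['cx'],q[1]*k+P['cy']
a=.265
for x in(-66,66):
  for y in(-70,70): print(x,y,np.round(pf([509+np.cos(a)*x-np.sin(a)*y,-76+np.sin(a)*x+np.cos(a)*y,82])))
print(np.round(pf([503,-36,58])))
E
```

```text
[503.03603678 -36.02317879 231.35077448] [-2.30703814e-01  1.76231895e-01 -1.32899691e-01  1.26157981e+00
 -1.43796716e-04  2.64382795e+00] -0.0018172447489661497
-66 -70 [437. 297.]
-66 70 [284. 298.]
66 -70 [453. 151.]
66 70 [280. 147.]
[318. 214.]
```

View pics/w1.png

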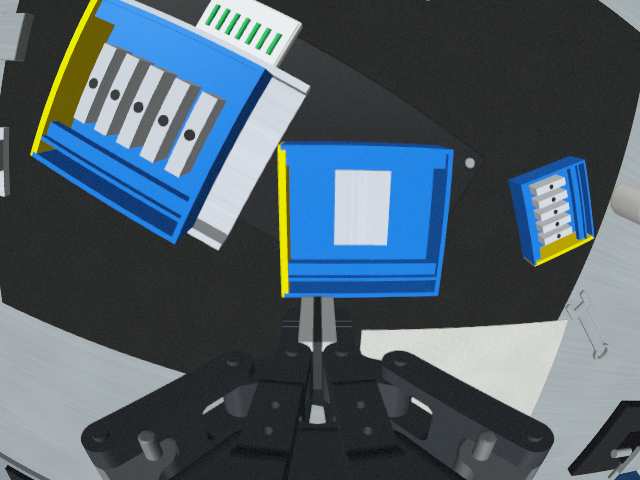

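The picture matches my estimate: the rim corners at (281,144), (453,150), (438,297) and (283,297) are within 4 px of prediction. The fingers are clear of the bar, so I'm going down.

Request:
move_arm(
  motion="0 0 0 -40 0 0 0;0 0 0 -80 0 0 0;0 0 0 -120 0 0 0;0 0 0 -150 0 0 0;0 0 0 -172 0 0 0;0 -5 -1.5 -173 0 0 0;0 -10 -3 -173 0 0 0;0 -15 -4 -173 0 0 0;0 -18 -5 -173 0 0 0;0 -18 -5 -173 0 0 0",
)

```text
t: 3.05
tool_pos: [485.3, -41.4, 59.5]
orientation: [0.0, 0.991, 0.132, 0.001]
contact_force: [0.6, -0.2, 0.1]
opening: -0.003
```

```bash
python3 - <<'E'
import numpy as np
c=np.array([509,-76]);r=47.2;a0=np.radians(137.2)
P=lambda a:c+r*np.array([np.cos(a),np.sin(a)])
def rows(f,al,off):
    print(';'.join('0 %.1f %.1f 0 0 0 %.2f'%(*(P(a0+a)-f),a-off) for a in al))
rows(np.array([485,-41]),[0]+list(np.arange(1,12)*.1),0)
rows(P(a0+1.1),1.1+np.arange(1,13)*.1,1.1)
rows(P(a0+2.3),[2.4,2.45,2.5],2.3)
E
```

```text
0 -10.6 -2.9 0 0 0 0.00;0 -13.7 -6.5 0 0 0 0.10;0 -16.3 -10.4 0 0 0 0.20;0 -18.6 -14.6 0 0 0 0.30;0 -20.4 -18.9 0 0 0 0.40;0 -21.8 -23.5 0 0 0 0.50;0 -22.7 -28.1 0 0 0 0.60;0 -23.1 -32.8 0 0 0 0.70;0 -23.1 -37.5 0 0 0 0.80;0 -22.6 -42.2 0 0 0 0.90;0 -21.7 -46.8 0 0 0 1.00;0 -20.3 -51.3 0 0 0 1.10
0 1.9 -4.3 0 0 0 0.10;0 4.1 -8.5 0 0 0 0.20;0 6.8 -12.4 0 0 0 0.30;0 9.9 -16.0 0 0 0 0.40;0 13.2 -19.2 0 0 0 0.50;0 16.9 -22.2 0 0 0 0.60;0 20.9 -24.7 0 0 0 0.70;0 25.1 -26.8 0 0 0 0.80;0 29.5 -28.5 0 0 0 0.90;0 34.1 -29.8 0 0 0 1.00;0 38.7 -30.6 0 0 0 1.10;0 43.4 -30.9 0 0 0 1.20
0 4.7 0.2 0 0 0 0.10;0 7.1 0.4 0 0 0 0.15;0 9.4 0.8 0 0 0 0.20
```

Request:
move_arm(
  motion="0 -4 -1 0 0 0 0;0 -7 -2 0 0 0 0;0 -9 -2.5 0 0 0 0;0 -10.6 -2.9 0 0 0 0;0 -12.2 -4.7 0 0 0 0.05;0 -13.7 -6.5 0 0 0 0.10;0 -16.3 -10.4 0 0 0 0.20;0 -18.6 -14.6 0 0 0 0.30",
)

```text
t: 3.85
tool_pos: [467.0, -55.1, 58.5]
orientation: [-0.0, 0.96, 0.281, 0.001]
contact_force: [2.0, 2.7, -0.3]
opening: 0.003
```

Request:
move_arm(
  motion="0 -1.8 -4.3 0 0 0 0.1;0 -3.2 -8.9 0 0 0 0.2;0 -4.1 -13.5 0 0 0 0.3;0 -4.5 -18.2 0 0 0 0.4;0 -4.5 -22.9 0 0 0 0.5;0 -4 -27.6 0 0 0 0.6;0 -3.1 -32.2 0 0 0 0.7;0 -1.7 -36.7 0 0 0 0.8",
)

```text
t: 4.65
tool_pos: [464.4, -91.6, 58.3]
orientation: [-0.001, 0.775, 0.632, 0.0]
contact_force: [0.5, 3.9, 2.1]
opening: 0.002
```

Request:
move_arm(
  motion="0 1.9 -4.3 0 0 0 0.10;0 4.1 -8.5 0 0 0 0.20;0 6.8 -12.4 0 0 0 0.30;0 9.9 -16.0 0 0 0 0.40;0 13.2 -19.2 0 0 0 0.50;0 16.9 -22.2 0 0 0 0.60;0 20.9 -24.7 0 0 0 0.70;0 25.1 -26.8 0 0 0 0.80",
)

```text
t: 5.45
tool_pos: [488.5, -118.5, 57.8]
orientation: [-0.002, 0.467, 0.884, -0.0]
contact_force: [-3.7, 0.4, 1.8]
opening: 0.003
```

Request:
move_arm(
  motion="0 4.4 -1.7 0 0 0 0.10;0 9 -3 0 0 0 0.20;0 13.6 -3.8 0 0 0 0.30;0 18.3 -4.1 0 0 0 0.40;0 20.6 -4 0 0 0 0.45;0 22 -4 0 0 0 0.48",
)

```text
t: 6.05
tool_pos: [510.9, -122.9, 57.8]
orientation: [-0.001, 0.245, 0.969, -0.0]
contact_force: [-2.9, 0.1, -0.1]
opening: -0.002
```

Request:
move_arm(
  motion="0 1.4 0.1 0 0 0 0.03;0 2.8 0.2 0 0 0 0.06;0 4.2 0.4 0 0 0 0.09;0 5.4 0.6 0 0 0 0.12",
)

```text
t: 6.45
tool_pos: [516.8, -122.2, 58.0]
orientation: [-0.001, 0.186, 0.983, 0.0]
contact_force: [-2.8, 1.0, -3.1]
opening: -0.004
```

Request:
move_arm(
  motion="0 0.7 0.1 0 0 0 0.015;0 1.4 0.3 0 0 0 0.03;0 2.1 0.5 0 0 0 0.045",
)

```text
t: 6.75
tool_pos: [519.1, -121.7, 58.2]
orientation: [-0.0, 0.165, 0.986, 0.0]
contact_force: [-2.7, 0.7, -2.2]
opening: 0.002
```

Request:
move_arm(
  motion="0 0.7 0.2 0 0 0 0.015;0 1.4 0.4 0 0 0 0.03",
)

```text
t: 6.95
tool_pos: [520.6, -121.4, 58.2]
orientation: [-0.0, 0.15, 0.989, 0.0]
contact_force: [-2.7, 2.0, -2.2]
opening: -0.001
```

Request:
move_arm(
  motion="0 0.6 0.2 0 0 0 0.012;0 1.2 0.4 0 0 0 0.025",
)

```text
t: 7.15
tool_pos: [521.8, -121.1, 58.2]
orientation: [-0.0, 0.137, 0.991, 0.0]
contact_force: [-2.7, 1.1, -3.0]
opening: 0.003
```

Request:
move_arm(
  motion="0 0.6 0.2 0 0 0 0.012;0 1.2 0.4 0 0 0 0.025",
)

```text
t: 7.35
tool_pos: [523.0, -120.7, 58.2]
orientation: [-0.0, 0.125, 0.992, 0.0]
contact_force: [-3.2, 2.7, -3.4]
opening: -0.001
```

Request:
move_arm(
  motion="0 0.6 0.2 0 0 0 0.01;0 1.0 0.3 0 0 0 0.02",
)

```text
t: 7.55
tool_pos: [523.3, -120.7, 58.2]
orientation: [-0.001, 0.115, 0.993, -0.0]
contact_force: [-6.2, 0.3, -1.2]
opening: -0.006
```

Request:
move_arm(
  motion="0 0.5 0.1 0 0 0 0;0 0.8 0.2 0 0 0 0",
)

```text
t: 7.75
tool_pos: [523.3, -120.7, 58.2]
orientation: [-0.002, 0.116, 0.993, -0.001]
contact_force: [-8.2, -0.1, 1.3]
opening: 0.003
```

At the stop: the last 0.8 mm gave no motion while the force rose to 8 N. Backing off and lifting out.

Request:
move_arm(
  motion="0 -5 -1 0 0 0 0;0 -13 -3 0 0 0 0;0 -15 -3 30 0 0 0;0 -15 -3 70 0 0 0;0 -15 -3 115 0 0 0;0 -15 -3 160 0 0 0;0 -15 -3 182 0 0 0;0 -15 -3 182 0 0 0",
)

```text
t: 8.55
tool_pos: [512.8, -124.8, 245.5]
orientation: [0.005, 0.116, 0.993, -0.001]
contact_force: [-0.7, -0.3, 0.4]
opening: -0.001
```

Request:
move_arm(
  motion="60 20 80 0 0 0 -1.61;60 40 120 0 0 0 -1.61;60 60 170 0 0 0 -1.61;60 82 220 0 0 0 -1.61;60 82 270 0 0 0 -1.61;60 82 320 0 0 0 -1.61;60 82 343 0 0 0 -1.61;60 82 343 0 0 0 -1.61;60 82 343 0 0 0 -1.61;60 82 343 0 0 0 -1.61;60 82 343 0 0 0 -1.61;60 82 343 0 0 0 -1.61",
)

```text
t: 9.75
tool_pos: [592.1, 219.8, 239.3]
orientation: [0.0, 0.797, 0.604, 0.0]
contact_force: [0.5, -0.3, 0.3]
opening: 0.7
```

```bash
python3 - <<'E'
from h import *
b=snap('side','d2.png');snap('wrist','w2.png')
w=cv2.imread('pics/w2.png');s=get_state();print(s['tool_pos'],s['joint_pos'],s['opening'],s['orientation'])
c=cv2.resize(cv2.imread('pics/d2.png')[190:320,245:375],(520,520),interpolation=2)
w=cv2.resize(w,(0,0),fx=.0+.5,fy=.5)
cv2.imwrite('pics/c3.png',c)
E
```

```text
[592.05100274 219.57901253 239.43046256] [ 2.28158407e-01  4.25255544e-01  2.28831700e-01  1.37440134e+00
 -7.98017405e-05  2.06977317e+00] 0.7059883677517291 [ 3.04951192e-05  7.96090487e-01  6.05177605e-01 -2.95017149e-05]
```

View pics/c3.png

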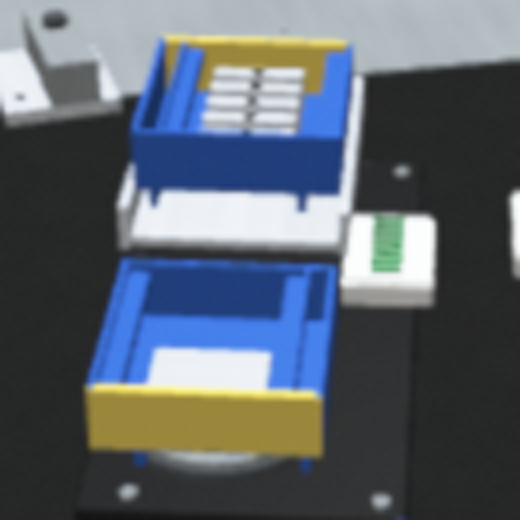

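View pics/w2.png

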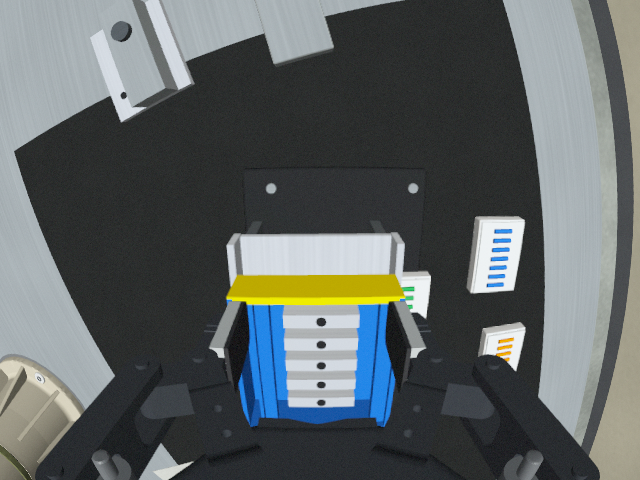

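The lower tote is turned, with its yellow end away and square to the stand. The fingers are centred on the tote: its centre is at column 316 and the camera centre is at 317. Lowering beyond the yellow end.

Request:
move_arm(
  motion="60 0 0 -40 0 0 0;60 0 0 -80 0 0 0;60 0 0 -120 0 0 0;60 0 0 -144 0 0 0;60 -2.7 -9.6 -144 0 0 0;60 -5.4 -19.3 -144 0 0 0;60 -6.4 -23.1 -144 0 0 0",
)

```text
t: 10.55
tool_pos: [586.5, 195.4, 98.2]
orientation: [0.001, 0.796, 0.605, 0.001]
contact_force: [0.6, -0.5, -0.1]
opening: 0.706
```

Request:
move_arm(
  motion="60 -0.8 -2.9 0 0 0 0;60 -1.6 -5.8 0 0 0 0;60 -2.4 -8.7 0 0 0 0;60 -3.2 -11.6 0 0 0 0",
)

```text
t: 10.95
tool_pos: [583.5, 186.7, 97.6]
orientation: [-0.001, 0.796, 0.606, 0.002]
contact_force: [0.9, 7.2, 1.6]
opening: 0.702
```

Request:
move_arm(
  motion="60 -0.8 -2.9 0 0 0 0;60 -1.6 -5.8 0 0 0 0;60 -2.4 -8.7 0 0 0 0;60 -3.2 -11.6 0 0 0 0;60 -4 -14.4 0 0 0 0;60 -4.8 -17.3 0 0 0 0;60 -5.6 -20.2 0 0 0 0;60 -6.4 -23.1 0 0 0 0",
)

```text
t: 11.75
tool_pos: [577.3, 163.8, 97.5]
orientation: [-0.0, 0.796, 0.606, 0.002]
contact_force: [0.5, 6.4, 1.7]
opening: 0.703
```

Request:
move_arm(
  motion="60 -1.1 -3.9 0 0 0 0;60 -2.1 -7.7 0 0 0 0;60 -3.2 -11.6 0 0 0 0;60 -4.3 -15.4 0 0 0 0;60 -5.4 -19.3 0 0 0 0;60 -6.4 -23.1 0 0 0 0;60 -7.5 -27 0 0 0 0;60 -8.6 -30.8 0 0 0 0;60 -9.6 -34.7 0 0 0 0;60 -10.7 -38.5 0 0 0 0",
)

```text
t: 12.75
tool_pos: [566.7, 125.3, 97.6]
orientation: [-0.0, 0.796, 0.606, 0.003]
contact_force: [1.8, 7.9, 1.9]
opening: 0.698
```

Request:
move_arm(
  motion="60 -0.8 -2.9 0 0 0 0;60 -1.6 -5.8 0 0 0 0;60 -2.4 -8.7 0 0 0 0;60 -3.2 -11.6 0 0 0 0;60 -4 -14.4 0 0 0 0;60 -4.8 -17.3 0 0 0 0;60 -5.6 -20.2 0 0 0 0;60 -6.4 -23.1 0 0 0 0",
)

```text
t: 13.55
tool_pos: [560.8, 102.7, 98.3]
orientation: [-0.0, 0.795, 0.606, 0.003]
contact_force: [2.4, 9.1, 6.8]
opening: 0.702
```

Request:
move_arm(
  motion="60 -0.8 -2.9 0 0 0 0;60 -1.6 -5.8 0 0 0 0;60 -2.4 -8.7 0 0 0 0;60 -3.2 -11.6 0 0 0 0;60 -4 -14.4 0 0 0 0;60 -4.8 -17.3 0 0 0 0",
)

```text
t: 14.15
tool_pos: [556.2, 85.6, 98.4]
orientation: [-0.0, 0.795, 0.606, 0.004]
contact_force: [2.4, 9.4, 6.2]
opening: 0.701
```

```bash
python3 - <<'E'
from h import *
snap('side','d3.png')
cv2.imwrite('pics/c4.png',cv2.resize(cv2.imread('pics/d3.png')[190:320,245:375],(520,520),interpolation=2))
E
```

```text
(no output)
```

View pics/c4.png

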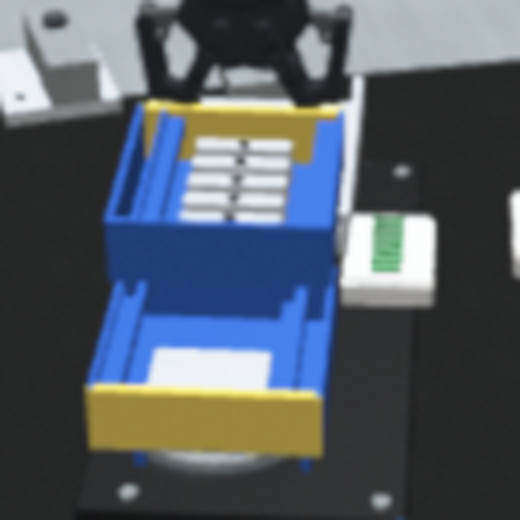

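The upper tote is straight and its front is over the lower tote's near wall, with the swivel unmoved. Continuing.

Request:
move_arm(
  motion="60 -0.8 -2.9 0 0 0 0;60 -1.6 -5.8 0 0 0 0;60 -2.4 -8.7 0 0 0 0;60 -3.2 -11.6 0 0 0 0;60 -4 -14.4 0 0 0 0;60 -4.8 -17.3 0 0 0 0;60 -5.6 -20.2 0 0 0 0;60 -6.4 -23.1 0 0 0 0",
)

```text
t: 15.0
tool_pos: [549.8, 62.0, 98.0]
orientation: [-0.0, 0.796, 0.606, 0.003]
contact_force: [2.4, 8.4, 4.7]
opening: 0.703
```

Request:
move_arm(
  motion="60 -0.8 -2.9 0 0 0 0;60 -1.6 -5.8 0 0 0 0;60 -2.4 -8.7 0 0 0 0;60 -3.2 -11.6 0 0 0 0;60 -4 -14.4 0 0 0 0;60 -4.8 -17.3 0 0 0 0;60 -5.6 -20.2 0 0 0 0",
)

```text
t: 15.7
tool_pos: [543.9, 41.0, 97.8]
orientation: [0.0, 0.796, 0.606, 0.003]
contact_force: [2.7, 4.7, 1.5]
opening: 0.703
```

Request:
move_arm(
  motion="60 -0.7 -2.4 0 0 0 0;60 -1.3 -4.8 0 0 0 0;60 -2 -7.2 0 0 0 0;60 -2.7 -9.6 0 0 0 0;60 -3.4 -12 0 0 0 0;60 -4 -14.5 0 0 0 0;60 -4.7 -16.9 0 0 0 0;60 -5.4 -19.3 0 0 0 0;60 -6 -21.7 0 0 0 0",
)

```text
t: 16.6
tool_pos: [535.4, 17.9, 96.1]
orientation: [-0.0, 0.796, 0.605, -0.0]
contact_force: [1.4, 4.2, -1.3]
opening: 0.702
```

Request:
move_arm(
  motion="60 -0.5 -1.9 0 0 0 0;60 -1.1 -3.9 0 0 0 0;60 -1.6 -5.8 0 0 0 0;60 -2.1 -7.7 0 0 0 0",
)

```text
t: 17.0
tool_pos: [533.6, 10.1, 96.2]
orientation: [-0.0, 0.796, 0.605, -0.0]
contact_force: [0.6, 2.6, -1.4]
opening: 0.699
```

Request:
move_arm(
  motion="60 -0.4 -1.4 0 0 0 0;60 -0.8 -2.9 0 0 0 0;60 -1.1 -3.9 0 0 0 0",
)

```text
t: 17.3
tool_pos: [532.8, 6.3, 96.3]
orientation: [0.0, 0.796, 0.605, -0.0]
contact_force: [0.4, 2.8, -1.3]
opening: 0.701
```

```bash
python3 - <<'E'
from h import *
snap('side','d4.png');snap('scene','s4.png')
a=cv2.resize(cv2.imread('pics/d4.png')[210:330,250:350],(400,480),interpolation=2)
b=cv2.resize(cv2.imread('pics/s4.png')[170:290,260:360],(400,480),interpolation=2)
cv2.imwrite('pics/c5.png',np.hstack([a,b]))
E
```

```text
(no output)
```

View pics/c5.png

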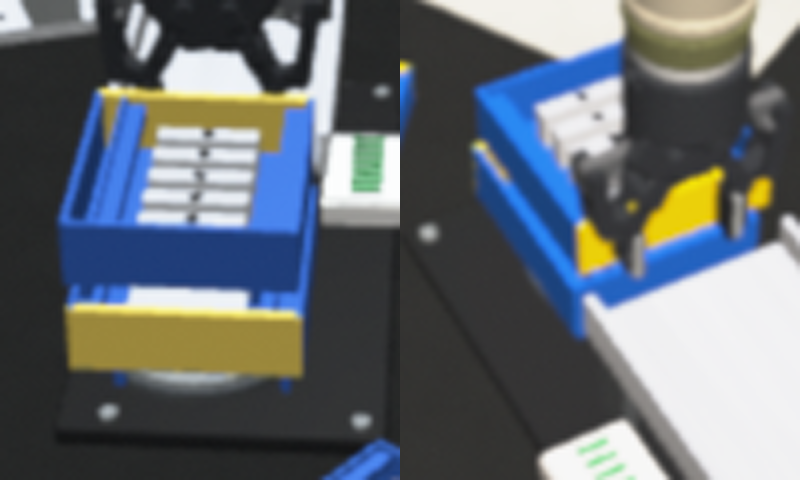

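Nearly there: the yellow end is just above the near wall and still a few mm short. Continuing in 1 mm steps.

Request:
move_arm(
  motion="60 -0.3 -1 0 0 0 0;60 -0.5 -1.9 0 0 0 0;60 -0.8 -2.9 0 0 0 0",
)

```text
t: 17.7
tool_pos: [532.2, 3.5, 96.5]
orientation: [0.0, 0.796, 0.605, 0.0]
contact_force: [0.9, 3.8, -1.4]
opening: 0.697
```

Request:
move_arm(
  motion="60 -0.3 -1 0 0 0 0;60 -0.5 -1.9 0 0 0 0",
)

```text
t: 17.9
tool_pos: [531.7, 1.6, 96.4]
orientation: [0.0, 0.796, 0.605, 0.0]
contact_force: [0.7, 3.0, -0.9]
opening: 0.701
```

Request:
move_arm(
  motion="60 -0.3 -1 0 0 0 0;60 -0.5 -1.9 0 0 0 0",
)

```text
t: 18.1
tool_pos: [531.1, -0.4, 96.4]
orientation: [0.0, 0.796, 0.605, 0.0]
contact_force: [0.9, 3.6, -1.8]
opening: 0.7
```

Request:
move_arm(
  motion="60 -0.3 -1 0 0 0 0;60 -0.5 -1.9 0 0 0 0",
)

```text
t: 18.3
tool_pos: [530.6, -2.3, 96.4]
orientation: [0.0, 0.796, 0.605, 0.0]
contact_force: [1.3, 3.8, -0.4]
opening: 0.703
```

Request:
move_arm(
  motion="60 -0.3 -1 0 0 0 0;60 -0.5 -1.9 0 0 0 0",
)

```text
t: 18.5
tool_pos: [530.1, -4.2, 96.4]
orientation: [0.0, 0.796, 0.605, 0.0]
contact_force: [0.9, 3.4, 0.3]
opening: 0.703
```

Request:
move_arm(
  motion="60 -0.3 -1 0 0 0 0;60 -0.4 -1.4 0 0 0 0",
)

```text
t: 18.7
tool_pos: [529.9, -4.4, 96.5]
orientation: [-0.001, 0.796, 0.605, 0.001]
contact_force: [1.7, 9.0, 0.3]
opening: 0.705
```

```bash
python3 - <<'E'
from h import *
snap('side','d5.png');snap('scene','s5.png')
a=cv2.resize(cv2.imread('pics/d5.png')[210:330,250:350],(400,480),interpolation=2)
b=cv2.resize(cv2.imread('pics/s5.png')[170:290,260:360],(400,480),interpolation=2)
cv2.imwrite('pics/c6.png',np.hstack([a,b]))
E
```

```text
(no output)
```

View pics/c6.png

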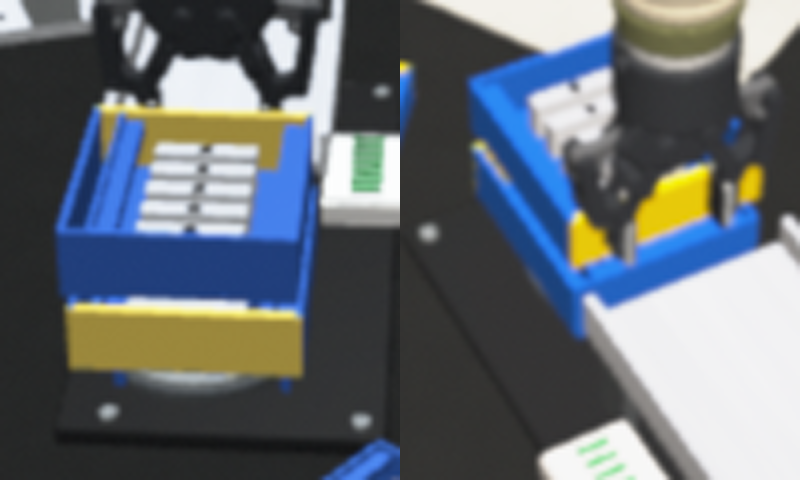

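The force jumped to 9 N with no motion, so the far end wall has been met. I'll back off for a clear view.

Request:
move_arm(
  motion="60 2.7 9.6 0 0 0 0;60 8 29 0 0 0 0;60 16 58 20 0 0 0;60 24 87 60 0 0 0;60 30 110 100 0 0 0;60 38 140 140 0 0 0;60 38 140 140 0 0 0",
)

```text
t: 19.5
tool_pos: [571.2, 137.2, 242.5]
orientation: [0.003, 0.795, 0.606, 0.004]
contact_force: [0.9, 0.6, 0.1]
opening: 0.702
```

```bash
python3 - <<'E'
from h import *
snap('side','d6.png');snap('scene','s6.png')
a=cv2.resize(cv2.imread('pics/d6.png')[210:310,260:335],(450,600),interpolation=2)
b=cv2.resize(cv2.imread('pics/s6.png')[170:270,272:330],(348,600),interpolation=2)
b=cv2.resize(cv2.imread('pics/s6.png')[175:260,270:355],(425,425),interpolation=2)
a=cv2.resize(cv2.imread('pics/d6.png')[225:310,260:335],(375,425),interpolation=2)
cv2.imwrite('pics/c7.png',np.hstack([a,b]))
E
```

```text
(no output)
```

View pics/c7.png

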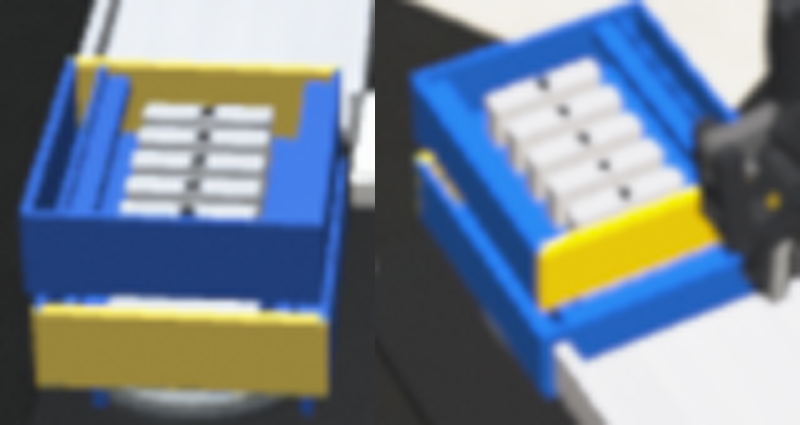

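```bash
python3 - <<'E'
from h import *
from scipy.optimize import least_squares
D=lambda u,v:(u/5+260,v/5+225)
S=lambda u,v:((u-375)/5+270,v/5+175)
def tri(d,s):return least_squares(lambda X:np.r_[np.subtract(proj('side',X),D(*d)),np.subtract(proj('scene',X),S(*s))],[500,-80,100]).x
for n,d,s in[('far+x',(325,223),(412,75)),('far-x',(22,213),(635,2)),('near+x',(338,70),(540,248)),('LOW far+x',(328,319),(418,158))]:
    print(n,tri(d,s).round(1))
# predicted corners for locked / tilted
y=-.271;e=np.array([-np.sin(y),np.cos(y)]);x=np.array([np.cos(y),np.sin(y)]);c=np.array([509.5,-74])
up={(1,-1):((325,223),(412,75)),(-1,-1):((22,213),(635,2)),(1,1):((338,70),(540,248)),(-1,1):((77,60),None)}
def f(p,r=0):
    o=[];yy=p[4];ee=np.array([-np.sin(yy),np.cos(yy)]);xx=np.array([np.cos(yy),np.sin(yy)])
    for (a,b),(d,s) in up.items():
        X=np.r_[p[:2]+66*a*xx+70*b*ee,p[2]+70*b*p[3]]
        o+=list(np.subtract(proj('side',X),D(*d)))
        if s:o+=list(np.subtract(proj('scene',X),S(*s)))
    return o
r=least_squares(f,[509,-74,136,0,y]);print('upper rim x,y,z,pitch,yaw',r.x.round(3),np.round(r.fun,1))
for q in(0,6/120):
  z=[np.round(proj('side',np.r_[r.x[:2]+66*x+70*b*e,136+(q*60 if q else 0)+70*b*q]),1) for b in(-1,1)];print(q,z)
low={(1,-1):((328,319),(418,158)),(-1,-1):((32,308),None),(1,1):(None,(553,328))}
E
```

```text
far+x [ 551.9 -163.9  133.4]
far-x [ 425.9 -127.7  131.2]
near+x [585.8 -31.3 132.9]
LOW far+x [ 554.3 -159.4   79.4]
upper rim x,y,z,pitch,yaw [ 5.06893e+02 -7.92870e+01  1.32563e+02  3.00000e-03 -2.70000e-01] [-0.5  0.3 -0.7  0.5 -0.1  0.2  0.4 -1.1  0.8 -0.6 -0.9  1.4 -1.5 -0.4]
0 [array([324.4, 268.5]), array([328.4, 237.2])]
0.05 [array([324.4, 268.7]), array([328.4, 234.9])]
```

Measured on the rims: the heights differ by 54.0 mm, pitch is 0.003 rad and yaw is -0.270 rad, in line with the stand. The tote is about 5 mm along and 1 mm across from centre, so it is seated and locked. The arm is clear, so I'm handing in.

```bash
python3 -c "
from plant import *
s=get_state();print(s['t'],s['contact_force']);print(finish_job())"
```

```text
19.6 [-0.60612579  0.02424896 -1.4648499 ]
the job is handed in; nothing more can be done
None
```

I turned the lower tote to its stop and pushed the loaded tote along the track until it sat locked on top, then handed the job in at 19.6 s. There is no verdict from the system, so what follows is my own checks.

- **Turning:** I swept the lower tote counter-clockwise with the shut fingers inside it. Forces read after each move stayed at about 8 N or less. At the end it stopped moving as the force rose, and the pictures showed its yellow end pointing away from the track.
- **Pushing:** I pushed the loaded tote on its yellow end with both fingertips, at about 12 N or less in the same readings. It stopped against the far end wall with about 9 N on it.
- **Final position:** In the last pictures the upper rim is 54.0 mm above the lower one, so it is locked rather than nested. It is level to about 0.003 rad and in line with the stand. It sits about 5 mm along and 1 mm across from centre, inside the 10 mm and 6 mm limits.
- **Clearance:** The arm was well clear of both totes when I handed in.

No check failed or disagreed. I did not re-measure the bench items or the swivel angle at the end. The cases still visible in the later pictures looked unmoved, and the lower tote looked unturned.

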